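# Hook a dropped spacer ring out from behind the guard

## Robot

A 6-joint arm with a two-finger parallel gripper is mounted at the origin on the work surface; the furniture and walls round the work are solid. World frame = base frame: x ahead of the robot, y to its left, z up, the work surface at z = 0. Lengths are in m, angles in rad, forces in N, time in s.
With the tool pointing down it reaches from about 0.25 to 0.725 m from the base axis. Payload 4 kg.
Tool frame: the origin (TCP) lies midway between the tips of the shut fingers; the grasp point (between the pads) lies 19 mm behind it; z points along the fingers, y is the line along which they close (so a half turn about z gives the same grasp; the last joint's range is limited). The gripper opens to 85 mm and grips with 20 to 120 N. Pads are 22 mm wide; open, the fingers measure 114 mm over their backs; the gripper's body (76 mm by 85 mm) begins 54 mm behind the grasp point. The pads swing forward as they close: fully open they stand 13 mm farther back than shut.
Start: joints at [1.291, 0.241, 0.005, 1.335, 0, 1.571], TCP at [0.138, 0.481, 0.231] pointing down, gripper open.
Joint ranges: [-2.72, 2.72], [-1.05, 1.87], [-1.09, 1.28], [-1.99, 2.15], [-1.42, 1.44], [-3.14, 3.14]. Speed limits (rad/s): [2.79, 2.79, 3.14, 3.14, 3.14, 3.14].

## Interface

Orientations are given as a unit quaternion [x, y, z, w].
In Python, from workcell import get_obs, camera, job_done, silhouettes gives the robot as it stands. The module is installed in compiled form; this text tells all that it offers.
- The arm moves only by the tool drive_tool, never from a script. Its argument "increments" is a list of rows, each a list of 3 entries, a list of its own where there are three numbers: the shift along the world's x, y, z in mm, then the turn, a rotation vector about the world's x, y, z in degrees, then the opening, from 0 (shut) to 1 (fully open). A call has 1 to 8 rows; each row shifts and turns the commanded pose from where the row before left it; what a row does not reach is not made up. A row lasts 1/12 s, in which the tool goes at most 41.7 mm and 7.16 degrees, less where a joint would pass 70% of its speed; a pose out of reach is approached as far as the arm can. A call is refused whole if a number of a shift passes 41.7 or a number of a turn 7.16, either way. A call with a gripper value outside its range is refused whole. The fingers move at their own pace and stop on an object; the grip force is fixed at half the most. Time passes only in rows, so rows that do not move let the fingers close. It gives the time, the measured TCP pose, the force, the opening and the grip force at its end, in the units of the state.
- get_obs(): the state, without advancing time (a new reading comes with each control period).
- camera(name): name is "scene" or "top" or "wrist"; returns a dict with "image" (420x560x3 uint8, red, green, blue), "K" (3x3 intrinsics, pixels), "k1" (the pictures are not rectified: a ray, as slopes to the right and down, at radius r is drawn at 1 + k1 r^2 times it, then the intrinsics apply), "view" (4x4, takes a point from world to camera coordinates). Camera axes: x right, y down, z forward; pixel columns grow to the right and rows downward; lengths in m; the calibration is good to about 2 mm. A picture is of the moment at which its call begins. There is no depth.
- job_done(): hands the job in; it is judged then, once.
Trained networks look in a picture, given as the dict that the camera call returned (one of the last four; its "shot" number tells which), for a name from the list of things; names that differ only in an ending like _2 or _b are one class to them, and where a whole thing is asked for, a point or a joint stands for the part that bears it (a point fixed in the world has none). Each returns a list of dicts, best first, with "conf" (0 to 1); they miss things now and then, are a little off and sometimes report something else, mostly with a low value. They report only what shows in the picture. A call takes as long as a camera call. They do not tell look-alikes from the thing itself.
- silhouettes(query, picture): "region" (420x560 bool, what is visible of it) and "bbox" ([left, top, right, bottom] in pixels, round what is visible of it).
The state is a dict: "clock": time; "joint_pos": joint angles; "joint_vel": joint speeds; "tau": joint torques, N m; "eef_pos": TCP position; "tool_rot": TCP orientation; "ft_force": force on the tool from outside, world axes, zero at the start; "ft_torque": the same for the moment, N m; "grip_width": finger opening in m; "grasp_force": force on a finger pad.
Only numpy, scipy, OpenCV 4.12 (cv2) and the standard library are available. Lean on these libraries where they do the work, as an engineer would, in place of code of your own. Each camera call takes 0.05 s, during which the arm holds its last target. There are 200 camera calls.

## Task

A thick steel spacer ring has dropped behind the wire guard of the small motor drive. Pick up the hook rod, reach in under the guard, drop the hook into the ring's hole and draw the ring out along the tray until it comes up against the stop bar at the tray's front, and keep a light, steady pull of about 9 N against the bar for a second or two. Then lift the hook out, leave the ring lying flat in the open front of the tray, and lay the rod flat on the open bench in front of the tray, clear of it; never strain against ring, tray or guard, keep the gripper off all three, and leave the loose screwdriver and screw carton alone.

Things in the scene. Friction and masses are not known exactly. Their poses are not given: they have to be found in the camera images.
- guard: Fixed grey tray with wire guard and motor, on rubber feet, height varies. Origin: on the tray floor's top, mid width, 8 mm inward of the front lip. x inward from the lip, y across, z up. Floor: x -8 to 350 mm, y -82 to +82 between side rims 10 mm high; the bench in front is 12 to 20 mm below it. Open above from x -16 to 111 mm; caged by wires from x 111 to 261, y -89 to +89, up to z 163.
- mouth (a point): Middle of the guard's open mouth, on the tray floor, at x = 115 mm in the guard's frame; axes as guard. The mouth is open from the floor to 71 mm above it and 80 mm to each side; the guard's front above it, sides and top are closed by wires. Inside, a pulley hangs from 105 mm inward of this point, 71 mm and more over the floor.
- stop: Front lip (x -16 to -8 mm, 10 high) with a firm 8 mm stop bar across the tray behind it, 12 mm high, on two screws; origin, axes as guard. The bar's inner face is set anywhere at x = 0 to 30 mm; no reading tells where: feel for it. A light pull puts 6 to 12 N on it, above the 1 to 7 N that slide the spacer; over 16 N on the bar, or 24 N of the rod on spacer, tray or guard, strains.
- spacer: Loose plain steel spacer ring lying flat on the tray floor behind the guard's mouth, 76 mm outside diameter, 30 mm hole, 14 mm thick, 0.25 to 0.63 kg. Origin: centre of its underside, z up. Against the bar its origin is 38 mm inward of the bar's inner face.
- rod: Loose hook rod, 180 g, flat on the bench before the tray. Wooden grip: block 90 mm long (x), 22 wide (y), 44 high; origin: centre of its underside. Hold it there across its width with 80 to 100 N. From the grip's +x end an 8 mm steel rod runs along +x, axis 26 mm above the origin; its end bends straight down at x = 275. Level with the hook on the tray floor it clears spacer, bar and lip.
- hook_tip (a point): Lowest point of the hook's bent-down end (8 mm diameter, rounded), at (275, 0, 0) mm in the rod's frame, with the rod's axes: level with the grip's underside. With the hook in the spacer, the grip is in front of the lip, over the bench.
- screw_carton: Loose small carton 66 x 111 x 51 mm, a bystander; origin: centre of its underside.
- screwdriver_orange: Loose screwdriver with a thick orange handle 28 x 164 x 26 mm, a bystander beside the rod; origin: centre of its underside.
Mind the look-alikes: they are no part of the job. Several things have the shape of the spacer; the one meant has the colours described above.

How it is judged:
By the outcome, as a careful person would: the job done as asked, in the order asked, and still so for the second after the job is handed in, with the robot touching nothing.
It also fails if it takes over 61 s, if anything falls off the work surface, if the arm or the gripper's body presses on something with over 40 N, if the wrist force passes 120 N, or if a joint passes its speed limit or range.

## Working session

There is one attempt and no reset: what is moved stays moved. The work goes in short steps, Python scripts to look and compute and a tool call to move; the robot and the scene stay as the last step left them, time stands still between calls to the robot, and variables do not carry over. Pictures are saved under pics/ and viewed, at most 11 in all, crops included, and the job is handed in when it is done.

Besides the shell and the picture viewer there is one more tool, called after "Request:" as name(argument=value, ...), one argument or row to a line, values as JSON. drive_tool: Moves the arm, as the interface text tells. Its arguments: {"type":"object","properties":{"increments":{"type":"array"}},"required":["increments"]}

```bash
mkdir -p pics; cat > h.py <<'E'
import numpy as np, cv2
from workcell import get_obs, camera, job_done, silhouettes
def ray(c,u,v):
    K=np.array(c["K"]);V=np.array(c["view"])
    d=np.array([(u-K[0,2])/K[0,0],(v-K[1,2])/K[1,1]]);s=d.copy()
    for _ in range(20): s=d/(1+c["k1"]*(s@s))
    R=V[:3,:3];return -R.T@V[:3,3], R.T@np.array([s[0],s[1],1])
def at(c,u,v,z):
    o,d=ray(c,u,v);return o+d*(z-o[2])/d[2]
def proj(c,p):
    V=np.array(c["view"]);q=V[:3,:3]@np.array(p)+V[:3,3];s=q[:2]/q[2];s=s*(1+c["k1"]*(s@s))
    K=np.array(c["K"]);return np.array([K[0,0]*s[0]+K[0,2],K[1,1]*s[1]+K[1,2]])
def save(c,n): cv2.imwrite("pics/"+n,c["image"][:,:,::-1])
E
python3 - <<'E'
from h import *
np.set_printoptions(precision=4,suppress=True)
ims=[]
for n in ["scene","top"]:
    c=camera(n);ims.append(c["image"]);
    print(n,-np.array(c["view"])[:3,:3].T@np.array(c["view"])[:3,3],np.array(c["view"])[2,:3])
    for q in ["guard","spacer","rod","stop","screw_carton","screwdriver_orange"]:
        for r in silhouettes(q,c)[:4]:
            v,u=np.nonzero(r["region"]);print(q,round(r["conf"],2),r["bbox"],len(u),at(c,u.mean(),v.mean(),0.02))
cv2.imwrite("pics/a.png",ims[0][:,:,::-1]);cv2.imwrite("pics/b.png",ims[1][:,:,::-1])
o=get_obs();print(o["eef_pos"],o["tool_rot"],o["ft_force"],o["clock"])
E
```

```text
scene [ 0.5094 -0.7941  0.7775] [-0.0074  0.7193 -0.6947]
guard 0.82 [238.1, 105.0, 311.5, 216.3] 6096 [0.4781 0.2403 0.02  ]
spacer 0.73 [272.2, 155.9, 296.2, 175.0] 260 [0.5017 0.2105 0.02  ]
spacer 0.71 [321.8, 148.8, 346.8, 167.2] 314 [0.6634 0.261  0.02  ]
spacer 0.54 [208.2, 147.8, 232.0, 161.4] 242 [0.2888 0.2873 0.02  ]
rod 0.6 [285.4, 217.4, 317.7, 331.6] 713 [ 0.538  -0.2668  0.02  ]
stop 0.89 [242.5, 199.2, 305.5, 217.4] 556 [0.4702 0.0234 0.02  ]
screw_carton 0.8 [334.0, 200.7, 378.1, 248.4] 1295 [ 0.6919 -0.0572  0.02  ]
screw_carton 0.45 [288.6, 223.4, 316.0, 329.6] 648 [ 0.5376 -0.2686  0.02  ]
screwdriver_orange 0.79 [347.1, 244.8, 366.5, 296.4] 387 [ 0.682  -0.1923  0.02  ]
top [ 0.365  -0.0295  1.3151] [ 0.097  -0.0083 -0.9953]
guard 0.71 [129.9, 164.6, 262.6, 241.4] 7300 [0.4918 0.2018 0.02  ]
guard 0.5 [276.8, 177.1, 384.8, 203.3] 502 [ 0.5431 -0.2468  0.02  ]
spacer 0.97 [153.5, 260.0, 179.2, 286.5] 441 [0.2868 0.2996 0.02  ]
spacer 0.92 [180.0, 192.1, 205.7, 210.2] 419 [0.5048 0.2117 0.02  ]
spacer 0.6 [161.7, 135.2, 187.6, 161.1] 403 [0.665  0.2769 0.02  ]
rod 0.76 [288.4, 179.4, 381.2, 202.3] 361 [ 0.5411 -0.2576  0.02  ]
rod 0.22 [181.5, 191.1, 205.7, 211.4] 406 [0.5046 0.2129 0.02  ]
stop 0.83 [241.2, 183.5, 264.2, 238.3] 244 [0.4747 0.0267 0.02  ]
screw_carton 0.73 [264.9, 124.4, 305.1, 161.5] 879 [ 0.6919 -0.0658  0.02  ]
screwdriver_orange 0.65 [306.5, 142.0, 343.7, 152.4] 260 [ 0.6813 -0.1796  0.02  ]
[0.1381 0.4806 0.2313] [0.1394 0.9902 0.     0.    ] [-1.0023  0.6285  0.4267] 0.7
```

View pics/a.png

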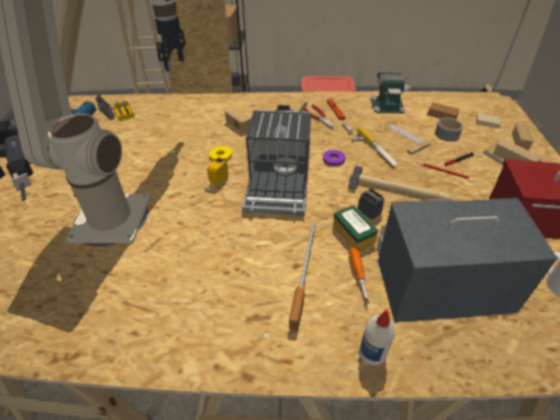

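View pics/b.png

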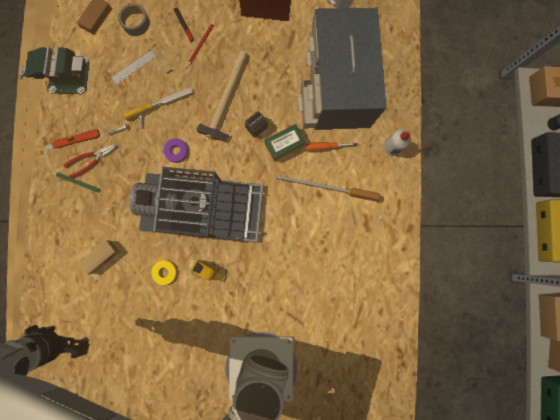

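The scene view shows the motor guard at (278,160) and the rod running from its grip (297,308) to its hook (313,226). The carton is at (356,226) and the screwdriver at (357,265). Spacer look-alikes, in scene pixels: grey steel ring inside the guard (285,166), purple ring (334,158) and yellow ring (220,153). I choose the grey one and will check it in a close crop.

```bash
python3 - <<'E'
from h import *
a=camera("top");b=camera("scene")
A=cv2.resize(a["image"][130:235+10,120:400],None,fx=2.8,fy=2.8,interpolation=cv2.INTER_CUBIC)
B=np.rot90(b["image"][100:340,230:330]);B=cv2.resize(np.ascontiguousarray(B),None,fx=2.8,fy=2.8,interpolation=cv2.INTER_CUBIC)
B=cv2.copyMakeBorder(B,0,0,0,A.shape[1]-B.shape[1],cv2.BORDER_CONSTANT)
cv2.imwrite("pics/c.png",np.vstack([A,B])[:,:,::-1]); print(A.shape,B.shape)
# rod axis in top via region
for c in (a,b):
    r=silhouettes("rod",c)[0]; v,u=np.nonzero(r["region"])
    P=np.array([at(c,x,y,0.026) for x,y in zip(u,v)])[:,:2];m=P.mean(0);w,V=np.linalg.eigh(np.cov((P-m).T));t=(P-m)@V[:,1]
    print("rod",m,V[:,1],m+V[:,1]*t.min(),m+V[:,1]*t.max(),np.degrees(np.arctan2(*V[::-1,1])))
    for q,z in (("screwdriver_orange",.013),("screw_carton",.051)):
        r=silhouettes(q,c)[0]; v,u=np.nonzero(r["region"])
        P=np.array([at(c,x,y,z) for x,y in zip(u,v)])[:,:2];print(q,P.min(0),P.max(0))
E
```

```text
(322, 784, 3) (280, 784, 3)
rod [ 0.54160279 -0.25000594] [0.18998251 0.98178747] [ 0.52104719 -0.35623272] [ 0.58185797 -0.04197612] 79.04823636972797
screwdriver_orange [ 0.66648979 -0.28320781] [ 0.69661799 -0.13179325]
screw_carton [ 0.6316235  -0.12574931] [ 0.74158269 -0.00392156]
rod [ 0.53467835 -0.28678793] [0.18435112 0.98286045] [ 0.51937271 -0.36838936] [ 0.57863483 -0.05243578] 79.37669620773202
screwdriver_orange [ 0.66626769 -0.29155042] [ 0.69734226 -0.12737622]
screw_carton [ 0.62868252 -0.16080358] [ 0.74375299 -0.00518242]
```

View pics/c.png

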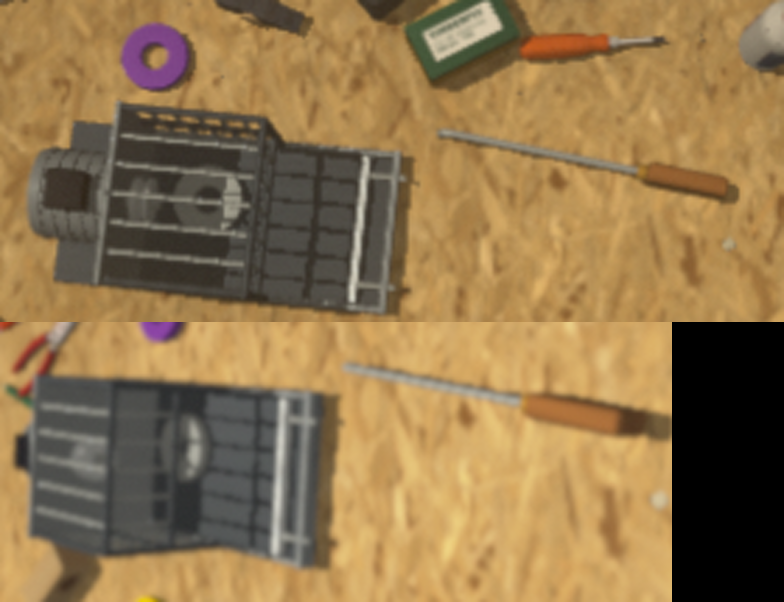

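The crop confirms it: the plain grey steel ring lies in the cage (top crop 207,198), and the purple one lies outside. The white stop bar runs (367,158)-(352,300), the rod grip (640,172)-(728,188), and the hook is at (442,132).

```bash
python3 - <<'E'
from h import *
np.set_printoptions(precision=4,suppress=True)
a=camera("top");b=camera("scene")
T=lambda x,y,z:at(a,120+x/2.8,130+y/2.8,z)
# scene crop rot90 ccw: crop pixel (X,Y): orig u=230+ (Y') ; rot90: out[i,j]=in[j, W-1-i]
S=lambda X,Y,z:at(b,230+99-(Y-322)/2.8,100+X/2.8,z)
for n,t,s,z in [("grip near end",(642,173),(525,405),.044),("grip far end",(727,186),(620,418),.044),("hook",(442,132),(347,368),.03),
 ("lip L",(384,310),(318,563),.026),("lip R",(400,152),(322,393),.026),("bar L",(352,300),(277,552),.028),("bar R",(367,158),(284,395),.028),("ringc",(209,199),(187,447),.03)]:
    print(n,T(*t,z)[:2],S(*s,z)[:2])
E
```

```text
grip near end [ 0.5351 -0.2611] [ 0.5371 -0.2717]
grip far end [ 0.522  -0.3539] [ 0.5251 -0.3587]
hook [ 0.5797 -0.0444] [ 0.5782 -0.0563]
lip L [0.3851 0.0165] [ 0.3882 -0.0109]
lip R [0.5577 0.0014] [ 0.5558 -0.0177]
bar L [0.3954 0.0511] [0.3952 0.0476]
bar R [0.5504 0.0373] [0.5555 0.0357]
ringc [0.5033 0.2086] [0.5026 0.1959]
```

Request:
drive_tool(
  increments=[
    [[18,-35,0],[0,0,-7],1],
    [[18,-35,0],[0,0,-7],1],
    [[18,-35,0],[0,0,-7],1],
    [[18,-35,0],[0,0,-7],1],
    [[18,-35,0],[0,0,-7],1],
    [[18,-35,0],[0,0,-7],1],
    [[18,-35,0],[0,0,-7],1],
    [[18,-35,0],[0,0,-7],1],
  ],
)

```text
clock: 1.87
eef_pos: [0.2824, 0.1989, 0.2316]
tool_rot: [0.59, 0.807, 0.001, 0.0]
ft_force: [0.5, 0.3, 1.3]
grip_width: 0.0852
grasp_force: 0.0
```

Request:
drive_tool(
  increments=[
    [[18,-35,0],[0,0,-7],1],
    [[18,-35,0],[0,0,-7],1],
    [[18,-35,0],[0,0,-7],1],
    [[18,-35,0],[0,0,-7],1],
    [[18,-35,0],[0,0,-1],1],
    [[18,-35,0],[0,0,0],1],
    [[18,-35,0],[0,0,0],1],
    [[18,-35,0],[0,0,0],1],
  ],
)

```text
clock: 2.53
eef_pos: [0.4266, -0.0816, 0.2315]
tool_rot: [0.772, 0.636, 0.0, 0.0]
ft_force: [0.7, 0.9, 0.9]
grip_width: 0.0856
grasp_force: 0.0
```

Request:
drive_tool(
  increments=[
    [[18,-35,0],[0,0,0],1],
    [[18,-35,0],[0,0,0],1],
    [[18,-35,0],[0,0,0],1],
    [[18,-35,0],[0,0,0],1],
    [[18,-35,0],[0,0,0],1],
    [[10,-20,0],[0,0,0],1],
    [[0,0,0],[0,0,0],1],
    [[0,0,0],[0,0,0],1],
  ],
)

```text
clock: 3.2
eef_pos: [0.526, -0.2755, 0.2302]
tool_rot: [0.772, 0.635, -0.0, -0.001]
ft_force: [-0.9, -0.0, 0.3]
grip_width: 0.0853
grasp_force: 0.0
```

```bash
python3 - <<'E'
from h import *
np.set_printoptions(precision=4,suppress=True)
o=get_obs();print(o["clock"],o["eef_pos"],o["tool_rot"],o["ft_force"])
c=camera("wrist");save(c,"d.png");V=np.array(c["view"]);print(-V[:3,:3].T@V[:3,3],V[2,:3])
np.save("w1.npy",c,allow_pickle=True)
for r in silhouettes("rod",c)[:2]:
    v,u=np.nonzero(r["region"]);P=np.array([at(c,x,y,0.044) for x,y in zip(u[::3],v[::3])])[:,:2];print(r["conf"],r["bbox"],cv2.minAreaRect(P.astype(np.float32)*1000))
print(proj(c,[.531,-.293,.03]))
E
```

```text
3.2 [ 0.526  -0.2755  0.2302] [ 0.7724  0.6351 -0.0002 -0.0008] [-0.8888 -0.0238  0.2603]
[ 0.5393 -0.2046  0.3731] [-0.0567 -0.2773 -0.9591]
0.97 [278.6, 0.0, 301.2, 257.2] ((546.1842041015625, -225.7755889892578), (260.85833740234375, 21.441137313842773), 79.72530364990234)
0.44 [388.2, 22.3, 424.5, 173.0] ((673.4943237304688, -211.75689697265625), (27.246959686279297, 151.41802978515625), 4.462488651275635)
[287.1901 202.631 ]
```

View pics/d.png

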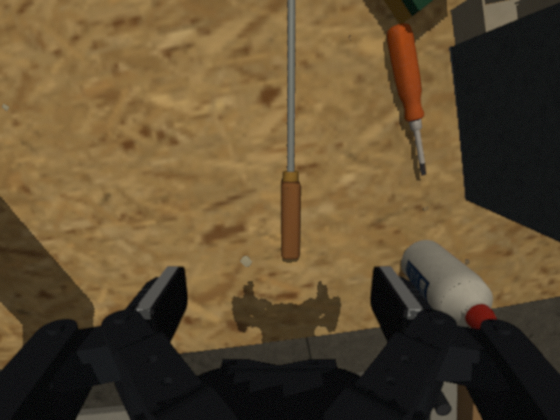

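The wrist view shows the grip from (291,172) to (291,261) with the shaft running up to (292,0). The screwdriver is off to the right at (408,80).

```bash
python3 - <<'E'
from h import *
np.set_printoptions(precision=4,suppress=True)
c=np.load("w1.npy",allow_pickle=True).item()
im=c["image"].astype(int);m=(im[:,:,0]-im[:,:,2]>35)
for v in (10,80,150,190,210,240):
    row=im[v,270:315];print(v,' '.join(f"{x[0]}/{x[2]}" for x in row[::2]))
for u,v in ((291,180),(291,259)): print(at(c,u,v,.044))
for u,v in ((292,0),(291,165)): print(at(c,u,v,.026))
for u in (282,300): print(at(c,u,220,.044))
E
```

```text
10 123/53 119/50 117/48 118/51 124/56 132/63 134/64 138/66 131/66 97/79 114/103 115/105 100/82 135/70 143/71 144/73 143/71 145/72 145/74 143/71 140/69 138/67 140/69
80 148/71 150/72 151/71 149/72 149/72 148/71 148/71 145/69 130/63 91/79 112/103 109/100 101/75 134/61 137/63 139/64 143/69 144/66 145/66 145/68 140/65 139/65 139/65
150 139/65 140/62 140/64 138/62 138/59 137/59 137/59 138/61 126/61 94/83 110/101 104/95 109/65 139/64 141/64 138/64 139/63 138/65 140/67 143/71 142/69 142/69 142/68
190 151/75 149/74 148/73 147/72 147/71 118/55 81/28 95/31 104/34 107/35 110/35 112/38 112/35 110/38 97/31 89/35 134/61 142/66 140/65 141/67 145/69 150/73 150/72
210 139/67 138/68 140/68 142/71 147/73 122/59 81/27 97/32 105/35 109/37 110/35 111/37 110/36 108/38 94/33 97/43 146/74 150/77 147/75 142/74 140/71 140/71 141/72
240 161/76 160/75 150/70 146/68 146/67 134/61 84/27 98/32 106/35 108/37 108/36 106/34 105/34 103/35 87/29 104/44 143/65 143/68 141/66 137/66 135/63 140/65 142/66
[ 0.5399 -0.2659  0.044 ]
[ 0.5233 -0.3554  0.044 ]
[ 0.5741 -0.0922  0.026 ]
[ 0.543  -0.2528  0.026 ]
[ 0.5221 -0.3076  0.044 ]
[ 0.5415 -0.3114  0.044 ]
```

Request:
drive_tool(
  increments=[
    [[8,-20.5,0],[0,0,0],1],
    [[0,0,-35],[0,0,0],1],
    [[0,0,-35],[0,0,0],1],
    [[0,0,-35],[0,0,0],1],
    [[0,0,-35],[0,0,0],1],
    [[0,0,-30],[0,0,0],0.8],
    [[0,0,-25],[0,0,0],0.6],
    [[0,0,0],[0,0,0],0.5],
  ],
)

```text
clock: 3.97
eef_pos: [0.5297, -0.291, 0.0311]
tool_rot: [0.771, 0.637, -0.002, -0.005]
ft_force: [-1.2, 0.8, -0.4]
grip_width: 0.0516
grasp_force: 0.0
```

Request:
drive_tool(
  increments=[
    [[0,0,-15],[0,0,0],0.5],
    [[0,0,-10],[0,0,0],0.5],
    [[0,0,0],[0,0,0],0.5],
    [[0,0,0],[0,0,0],0.5],
  ],
)

```text
clock: 4.3
eef_pos: [0.5343, -0.2945, 0.0123]
tool_rot: [0.772, 0.636, 0.0, 0.0]
ft_force: [0.0, -0.1, 0.4]
grip_width: 0.0425
grasp_force: 0.0
```

Request:
drive_tool(
  increments=[
    [[0,0,-4],[0,0,0],0.4],
    [[0,0,0],[0,0,0],0],
    [[0,0,0],[0,0,0],0],
    [[0,0,0],[0,0,0],0],
    [[0,0,0],[0,0,0],0],
    [[0,0,0],[0,0,0],0],
    [[0,0,0],[0,0,0],0],
    [[0,0,0],[0,0,0],0],
  ],
)

```text
clock: 4.97
eef_pos: [0.5347, -0.2952, 0.0083]
tool_rot: [0.772, 0.636, 0.0, 0.001]
ft_force: [-1.0, 0.9, 6.5]
grip_width: 0.0214
grasp_force: 59.5
```

Request:
drive_tool(
  increments=[
    [[0,0,10],[0,0,0],0],
    [[0,0,20],[0,0,0],0],
    [[0,0,20],[0,0,0],0],
    [[0,0,20],[0,0,0],0],
    [[0,0,10],[0,0,0],0],
    [[0,0,0],[0,0,0],0],
    [[0,0,0],[0,0,0],0],
    [[0,0,0],[0,0,0],0],
  ],
)

```text
clock: 5.63
eef_pos: [0.5331, -0.2944, 0.0858]
tool_rot: [0.772, 0.636, -0.001, -0.001]
ft_force: [-0.2, 0.6, -2.8]
grip_width: 0.0216
grasp_force: 58.8
```

```bash
python3 - <<'E'
from h import *
np.set_printoptions(precision=4,suppress=True)
o=get_obs();print(o["clock"],o["eef_pos"],o["tool_rot"],o["ft_force"],o["ft_torque"],o["grasp_force"])
ims=[]
for n,(x,y,w,h) in (("top",(255,150,130,60)),("scene",(270,180,100,130)),("wrist",(230,0,100,300))):
    c=camera(n);np.save(n+"2.npy",c,allow_pickle=True)
    k=c["image"][y:y+h,x:x+w]
    if n!="top": k=np.ascontiguousarray(np.rot90(k))
    f=6 if n=="top" else 520/ (h) if n=="scene" else 700/h
    if n=="wrist":continue
    k=cv2.resize(k,None,fx=f,fy=f if 1 else 1,interpolation=cv2.INTER_CUBIC)
    if n=="scene": k=k[:240+0] if 0 else k
    print(n,k.shape,f);ims.append(k)
ims[1]=cv2.resize(ims[1],None,fx=.58,fy=.58)
W=780;ims=[cv2.copyMakeBorder(i,0,0,0,W-i.shape[1],cv2.BORDER_CONSTANT) for i in ims]
o=np.vstack(ims)[:600];print(o.shape);cv2.imwrite("pics/e.png",o[:,:,::-1])
E
```

```text
5.6333 [ 0.5331 -0.2944  0.0858] [ 0.7718  0.6359 -0.0005 -0.0012] [-0.1933  0.639  -2.7971] [-0.05   -0.0158  0.0425] 58.79282355308533
top (360, 780, 3) 6
scene (400, 520, 3) 4.0
(592, 780, 3)
```

View pics/e.png

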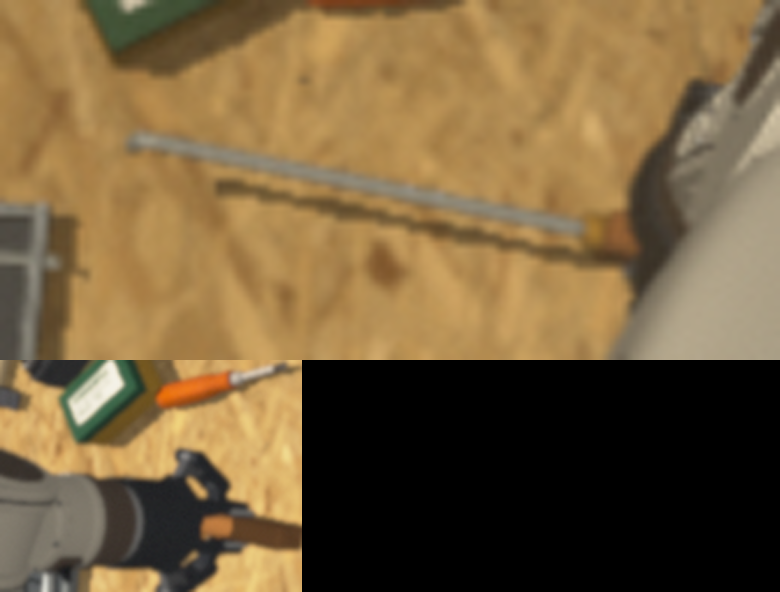

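The top view shows the rod lifted: the hook end is at crop (133,142), which is image (277,174). The collar is at crop (595,228), and the shaft casts a clean shadow below it.

```bash
python3 - <<'E'
from h import *
np.set_printoptions(precision=4,suppress=True)
c=np.load("top2.npy",allow_pickle=True).item()
for z in (.094,.104,.114): print(z,at(c,255+133/6,150+142/6,z)[:2],at(c,255+583/6,150+227/6,z)[:2],at(c,255+300/6,150+174/6,z)[:2])
w=np.load("wrist2.npy",allow_pickle=True).item();
V=np.array(w["view"]);print(-V[:3,:3].T@V[:3,3])
np.savez("x.npz")
o=np.array([.5315-.0016,-.3105+.0008,.0775])
d=np.array([np.cos(np.radians(79.04)),np.sin(np.radians(79.04)),0])
for x in (45,50,100,150,200,250,279): 
    p=o+d*x/1000+[0,0,.026]; print(x,proj(w,p),proj(c,p),p)
im=w["image"][:,:,:].astype(int); save(w,"f0.png")
for v in range(0,200,25): 
    r=im[v,240:340]; s=np.where(r[:,0]-r[:,2]<28)[0]+240; print(v,s)
E
```

```text
0.094 [ 0.5792 -0.0415] [ 0.5401 -0.2605] [ 0.5644 -0.1227]
0.104 [ 0.5774 -0.0414] [ 0.5387 -0.2586] [ 0.5628 -0.1219]
0.114 [ 0.5757 -0.0413] [ 0.5373 -0.2567] [ 0.5612 -0.1212]
[ 0.5463 -0.2236  0.2284]
45 [280.4753 227.1018] [354.4985 187.9746] [ 0.5385 -0.2655  0.1035]
50 [280.483  215.6732] [352.8116 187.6279] [ 0.5394 -0.2606  0.1035]
100 [280.5455  87.526 ] [335.9163 184.1613] [ 0.5489 -0.2115  0.1035]
150 [280.5513 -61.9867] [318.984  180.6977] [ 0.5584 -0.1624  0.1035]
200 [ 280.4123 -205.5891] [302.0305 177.2404] [ 0.5679 -0.1133  0.1035]
250 [ 279.8963 -228.7159] [285.0716 173.7925] [ 0.5774 -0.0643  0.1035]
279 [279.1928 -40.5818] [275.239  171.7983] [ 0.5829 -0.0358  0.1035]
0 [268 269 270 271 272 273 274 275 276 277 278 279 280 281 282 283 284 285
 286 287 288 289]
25 [268 269 270 271 272 273 274 275 276 277 278 279 280 281 282 283 284 285
 286 287 288]
50 [268 269 270 271 272 273 274 275 276 277 278 279 280 281 282 283 284 285
 286 287 288]
75 [269 270 271 272 273 274 275 276 277 278 279 280 281 282 283 284 285 286
 287 288]
100 [269 270 271 272 273 274 275 276 277 278 279 280 281 282 283 284 285 286
 287 288]
125 [269 270 271 272 273 274 275 276 277 278 279 280 281 282 283 284 285 286
 287 288]
150 [269 270 271 272 273 274 275 276 277 278 279 280 281 282 283 284 285 286
 287 288]
175 [269 270 271 272 273 274 275 276 277 278 279 280 281 282 283 284 285 286
 287]
```

View pics/f0.png

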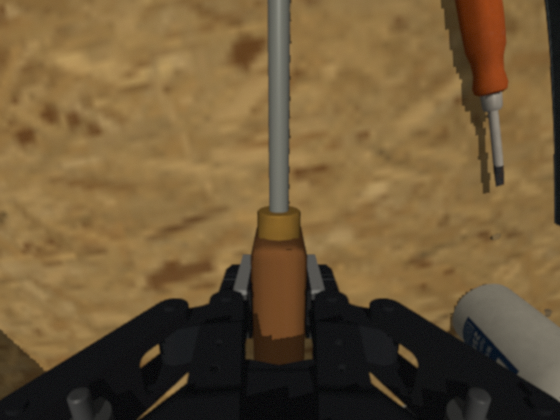

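The rod is well seated and straight in the fingers (shaft at u=278, collar at (278,222)). Next I turn it to the guard's yaw (+6°), bring the hook over the tray's open front, and feel for the floor there.

Request:
drive_tool(
  increments=[
    [[-17,0,0],[0,0,2],0],
    [[-17,0,0],[0,0,2],0],
    [[-17,0,0],[0,0,2],0],
    [[-18,0,0],[0,0,0],0],
    [[3,32,0],[0,0,0],0],
    [[3,32,0],[0,0,0],0],
    [[3,32,0],[0,0,0],0],
    [[2,31,0],[0,0,0],0],
  ],
)

```text
clock: 6.45
eef_pos: [0.4754, -0.1667, 0.0866]
tool_rot: [0.738, 0.675, -0.0, -0.001]
ft_force: [1.3, -0.0, -2.1]
grip_width: 0.0215
grasp_force: 59.1
```

Request:
drive_tool(
  increments=[
    [[0,0,-10],[0,0,0],0],
    [[0,0,-10],[0,0,0],0],
    [[0,0,-10],[0,0,0],0],
    [[0,0,0],[0,0,0],0],
    [[0,0,0],[0,0,0],0],
  ],
)

```text
clock: 6.87
eef_pos: [0.475, -0.1686, 0.0559]
tool_rot: [0.738, 0.675, -0.001, -0.001]
ft_force: [-0.1, -0.3, -2.6]
grip_width: 0.0216
grasp_force: 59.2
```

```bash
python3 - <<'E'
from h import *
np.set_printoptions(precision=4,suppress=True)
o=get_obs();print(o["clock"],o["eef_pos"],o["tool_rot"],o["ft_force"],o["ft_torque"],o["grasp_force"])
c=camera("top");np.save("top3.npy",c,allow_pickle=True)
k=cv2.resize(c["image"][150:250,150:310],None,fx=5,fy=5,interpolation=cv2.INTER_CUBIC);cv2.imwrite("pics/g.png",k[:,:,::-1])
E
```

```text
6.8667 [ 0.475  -0.1686  0.0559] [ 0.738   0.6748 -0.0008 -0.0012] [-0.1136 -0.3102 -2.5511] [-0.0391  0.0267 -0.0716] 59.18568134307861
```

View pics/g.png

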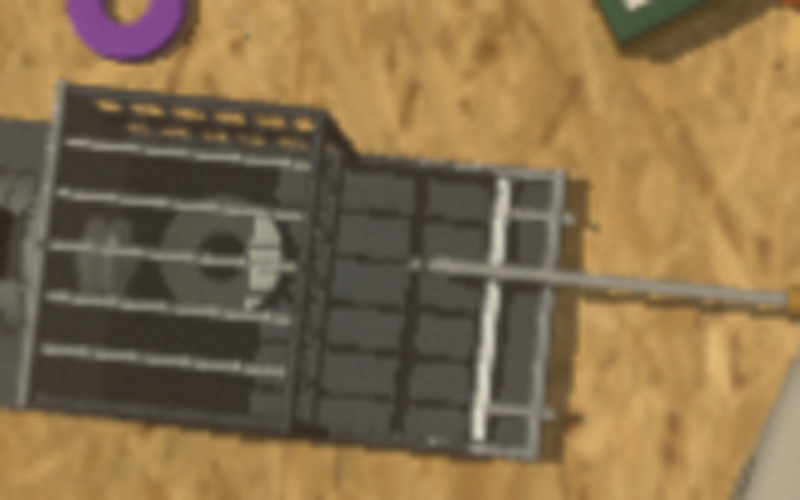

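The hook is over the tray's open front at crop (415,264), just inside the white bar (x about 490). The ring's hole is at (222,256) inside the cage.

```bash
python3 - <<'E'
from h import *
np.set_printoptions(precision=4,suppress=True)
c=np.load("top3.npy",allow_pickle=True).item()
f=lambda x,y,z:at(c,150+x/5,150+y/5,z)
print("hook end",f(411,264,.074),f(420,264,.074),"collar",f(790,298,.074))
print("ring hole top",f(222,256,.03),"outer",f(160,250,.03),f(285,262,.03),f(229,195,.03),f(218,315,.03))
print("bar",f(490,250,.028),"mouth",f(325,250,.016))
E
```

```text
hook end [0.4946 0.0896 0.074 ] [0.4947 0.0843 0.074 ] collar [ 0.4769 -0.1333  0.074 ]
ring hole top [0.5029 0.2094 0.03  ] outer [0.5062 0.2475 0.03  ] [0.4996 0.1707 0.03  ] [0.5404 0.2062 0.03  ] [0.4668 0.2108 0.03  ]
bar [0.5085 0.046  0.028 ] mouth [0.5088 0.1484 0.016 ]
```

Request:
drive_tool(
  increments=[
    [[0,0,-6],[0,0,0],0],
    [[0,0,-6],[0,0,0],0],
    [[0,0,-4],[0,0,0],0],
    [[0,0,0],[0,0,0],0],
    [[0,0,0],[0,0,0],0],
  ],
)

```text
clock: 7.33
eef_pos: [0.4757, -0.1679, 0.0409]
tool_rot: [0.738, 0.675, -0.0, -0.0]
ft_force: [0.1, 0.4, -0.6]
grip_width: 0.0213
grasp_force: 59.2
```

Request:
drive_tool(
  increments=[
    [[0,0,-3],[0,0,0],0],
    [[0,0,-3],[0,0,0],0],
    [[0,0,0],[0,0,0],0],
  ],
)

```text
clock: 7.58
eef_pos: [0.4758, -0.1678, 0.0348]
tool_rot: [0.737, 0.675, -0.0, -0.0]
ft_force: [-0.3, -0.6, -1.8]
grip_width: 0.0212
grasp_force: 59.2
```

Request:
drive_tool(
  increments=[
    [[0,0,-2],[0,0,0],0],
    [[0,0,-2],[0,0,0],0],
    [[0,0,-1],[0,0,0],0],
    [[0,0,0],[0,0,0],0],
  ],
)

```text
clock: 7.92
eef_pos: [0.4759, -0.1679, 0.03]
tool_rot: [0.737, 0.675, -0.0, -0.0]
ft_force: [-0.5, 0.2, -2.6]
grip_width: 0.0212
grasp_force: 59.2
```

Request:
drive_tool(
  increments=[
    [[0,0,-1.5],[0,0,0],0],
    [[0,0,-1.5],[0,0,0],0],
    [[0,0,0],[0,0,0],0],
  ],
)

```text
clock: 8.17
eef_pos: [0.4759, -0.1679, 0.027]
tool_rot: [0.737, 0.675, -0.0, -0.0]
ft_force: [-0.2, -0.3, -0.8]
grip_width: 0.021
grasp_force: 59.2
```

Request:
drive_tool(
  increments=[
    [[0,0,-1],[0,0,0],0],
    [[0,0,-1],[0,0,0],0],
    [[0,0,0],[0,0,0],0],
  ],
)

```text
clock: 8.42
eef_pos: [0.4761, -0.1679, 0.0252]
tool_rot: [0.737, 0.675, 0.0, -0.0]
ft_force: [0.6, 0.4, -1.2]
grip_width: 0.0217
grasp_force: 59.2
```

```bash
python3 -c "
from h import *
o=get_obs();print(o['clock'],o['eef_pos'],o['ft_force'],o['ft_torque'])"
```

```text
8.4167 [ 0.47606297 -0.1679257   0.0251611 ] [ 0.59386697  0.41753899 -1.19976787] [-0.01443762  0.00477074 -0.01575512]
```

Request:
drive_tool(
  increments=[
    [[0,0,-1],[0,0,0],0],
    [[0,0,-1],[0,0,0],0],
    [[0,0,0],[0,0,0],0],
  ],
)

```text
clock: 8.67
eef_pos: [0.4763, -0.168, 0.0234]
tool_rot: [0.738, 0.675, 0.0, 0.0]
ft_force: [-0.7, -0.9, 1.5]
grip_width: 0.0211
grasp_force: 59.4
```

```bash
python3 -c "
from h import *
o=get_obs();print(o['clock'],o['eef_pos'],o['ft_force'],o['ft_torque'])"
```

```text
8.6667 [ 0.47627228 -0.16803698  0.02342594] [-0.65775202 -0.86229688  1.52440499] [0.30164573 0.07239512 0.05285429]
```

Floor contact was at TCP z ≈ 0.0245. I raise 22 mm and go in over the ring by (+7,+123) mm.

Request:
drive_tool(
  increments=[
    [[0,0,11],[0,0,0],0],
    [[0,0,11],[0,0,0],0],
    [[0,0,0],[0,0,0],0],
    [[2,31,0],[0,0,0],0],
    [[2,31,0],[0,0,0],0],
    [[2,31,0],[0,0,0],0],
    [[1,30,0],[0,0,0],0],
    [[0,0,0],[0,0,0],0],
  ],
)

```text
clock: 9.33
eef_pos: [0.4826, -0.0404, 0.0447]
tool_rot: [0.735, 0.678, 0.001, -0.001]
ft_force: [0.0, 0.2, -1.8]
grip_width: 0.0212
grasp_force: 59.1
```

Request:
drive_tool(
  increments=[
    [[0,0,0],[0,0,0],0],
    [[0,0,0],[0,0,0],0],
  ],
)

```text
clock: 9.5
eef_pos: [0.4829, -0.045, 0.045]
tool_rot: [0.737, 0.676, -0.0, 0.0]
ft_force: [0.9, 0.1, -1.8]
grip_width: 0.0213
grasp_force: 59.1
```

```bash
python3 - <<'E'
from h import *
np.set_printoptions(precision=4,suppress=True)
o=get_obs();print(o["clock"],o["eef_pos"],o["tool_rot"],o["ft_force"],o["ft_torque"],o["grasp_force"])
c=camera("top");np.save("top4.npy",c,allow_pickle=True)
k=cv2.resize(c["image"][165:245,155:265],None,fx=7,fy=7,interpolation=cv2.INTER_CUBIC);k=np.clip(k.astype(float)*1.6,0,255).astype(np.uint8);cv2.imwrite("pics/h.png",k[:,:,::-1])
E
```

```text
9.5 [ 0.4829 -0.045   0.045 ] [ 0.7372  0.6756 -0.0003  0.0001] [ 0.9444  0.0791 -1.7992] [-0.0227  0.0086  0.0002] 59.11686658859253
```

View pics/h.png

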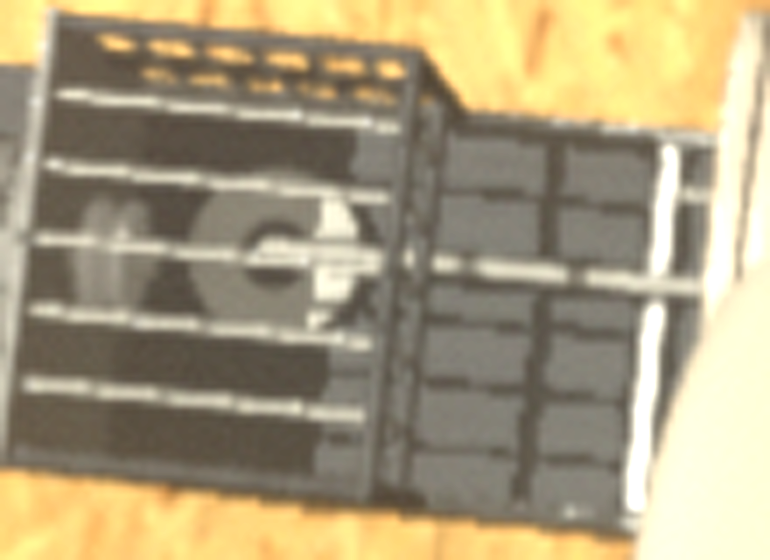

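The ring spans about (188..362, 172..332) with its hole at (275,256), and the hook end is at (265,247). After allowing for parallax it sits over the hole within about 4 mm, so I lower it.

Request:
drive_tool(
  increments=[
    [[0,0,-4],[0,0,0],0],
    [[0,0,-4],[0,0,0],0],
    [[0,0,-2],[0,0,0],0],
    [[0,0,0],[0,0,0],0],
  ],
)

```text
clock: 9.88
eef_pos: [0.4823, -0.0455, 0.0344]
tool_rot: [0.738, 0.675, -0.001, -0.001]
ft_force: [-0.3, -0.4, -1.3]
grip_width: 0.0213
grasp_force: 59.1
```

Request:
drive_tool(
  increments=[
    [[0,0,-2],[0,0,0],0],
    [[0,0,-2],[0,0,0],0],
    [[0,0,-2],[0,0,0],0],
    [[0,0,-2],[0,0,0],0],
    [[0,0,0],[0,0,0],0],
  ],
)

```text
clock: 10.3
eef_pos: [0.4827, -0.0449, 0.0269]
tool_rot: [0.737, 0.675, -0.0, -0.0]
ft_force: [-0.4, -0.3, -2.2]
grip_width: 0.0213
grasp_force: 59.1
```

```bash
python3 -c "
from h import *
o=get_obs();print(o['clock'],o['eef_pos'],o['ft_force'],o['ft_torque'])"
```

```text
10.3 [ 0.48274001 -0.04488398  0.026866  ] [-0.37910934 -0.29380192 -2.19014509] [ 0.01992837 -0.00570942  0.00093011]
```

Request:
drive_tool(
  increments=[
    [[0,-4,0],[0,0,0],0],
    [[-1,-4,0],[0,0,0],0],
    [[0,-4,0],[0,0,0],0],
    [[0,-4,0],[0,0,0],0],
    [[-1,-5,0],[0,0,0],0],
    [[0,-6,0],[0,0,0],0],
    [[-1,-6,0],[0,0,0],0],
    [[0,-6,0],[0,0,0],0],
  ],
)

```text
clock: 10.97
eef_pos: [0.4798, -0.0844, 0.0273]
tool_rot: [0.737, 0.675, 0.0, -0.0]
ft_force: [-0.3, 2.3, -2.1]
grip_width: 0.0211
grasp_force: 59.1
```

```bash
python3 -c "
from h import *
o=get_obs();print(o['clock'],o['eef_pos'],o['ft_force'],o['ft_torque'])"
```

```text
10.9667 [ 0.4797868  -0.08436626  0.02726345] [-0.26251499  2.33466538 -2.08006536] [ 0.55574633 -0.02447735  0.06016777]
```

Request:
drive_tool(
  increments=[
    [[-1,-8,0],[0,0,0],0],
    [[0,-8,0],[0,0,0],0],
    [[-1,-8,0],[0,0,0],0],
    [[-1,-8,0],[0,0,0],0],
    [[0,-8,0],[0,0,0],0],
    [[-1,-8,0],[0,0,0],0],
    [[-1,-7,0],[0,0,0],0],
    [[0,-5,0],[0,0,0],0],
  ],
)

```text
clock: 11.63
eef_pos: [0.4748, -0.1449, 0.0273]
tool_rot: [0.738, 0.675, -0.0, -0.0]
ft_force: [-0.2, 4.0, -1.8]
grip_width: 0.0215
grasp_force: 59.1
```

```bash
python3 - <<'E'
from h import *
np.set_printoptions(precision=4,suppress=True)
o=get_obs();print(o["clock"],o["eef_pos"],o["tool_rot"],o["ft_force"],o["ft_torque"],o["grasp_force"])
c=camera("top");np.save("top5.npy",c,allow_pickle=True)
k=cv2.resize(c["image"][165:245,175:285],None,fx=7,fy=7,interpolation=cv2.INTER_CUBIC);k=np.clip(k.astype(float)*1.3,0,255).astype(np.uint8);cv2.imwrite("pics/i.png",k[:,:,::-1])
E
```

```text
11.6333 [ 0.4748 -0.1449  0.0273] [ 0.7377  0.6752 -0.0001 -0.0001] [-0.2293  3.9616 -1.8299] [ 0.5473 -0.0339  0.0657] 59.09520864486694
```

View pics/i.png

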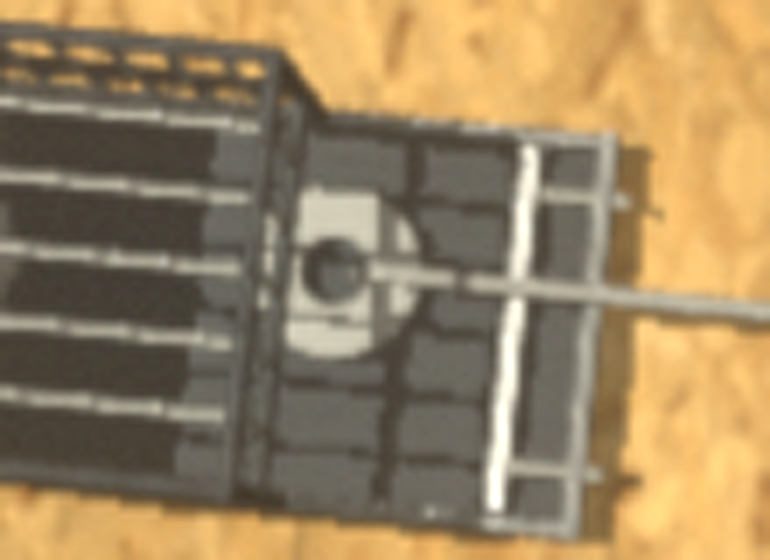

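The ring is being drawn cleanly: hole at (335,270), right edge at 423, bar inner face at about 513, so about 40 mm remain.

Request:
drive_tool(
  increments=[
    [[-1,-6,0],[0,0,0],0],
    [[0,-6,0],[0,0,0],0],
    [[-1,-5,0],[0,0,0],0],
    [[0,-4,0],[0,0,0],0],
    [[0,-3,0],[0,0,0],0],
    [[-0.5,-2,0],[0,0,0],0],
    [[0,-1.5,0],[0,0,0],0],
    [[0,-1,0],[0,0,0],0],
  ],
)

```text
clock: 12.35
eef_pos: [0.4725, -0.1725, 0.0273]
tool_rot: [0.737, 0.675, -0.0, -0.0]
ft_force: [0.0, 3.5, -2.5]
grip_width: 0.0213
grasp_force: 59.1
```

Request:
drive_tool(
  increments=[
    [[0,-1,0],[0,0,0],0],
    [[0,-1,0],[0,0,0],0],
    [[0,-1,0],[0,0,0],0],
  ],
)

```text
clock: 12.6
eef_pos: [0.4725, -0.1754, 0.0273]
tool_rot: [0.737, 0.676, -0.0, -0.0]
ft_force: [-0.3, 3.6, -2.3]
grip_width: 0.0212
grasp_force: 59.1
```

Request:
drive_tool(
  increments=[
    [[-0.3,-1,0],[0,0,0],0],
    [[0,-1,0],[0,0,0],0],
    [[0,-1,0],[0,0,0],0],
  ],
)

```text
clock: 12.85
eef_pos: [0.4723, -0.1785, 0.0273]
tool_rot: [0.737, 0.675, -0.0, -0.0]
ft_force: [-0.1, 3.7, -1.7]
grip_width: 0.0211
grasp_force: 59.1
```

Request:
drive_tool(
  increments=[
    [[0,-1,0],[0,0,0],0],
    [[0,-1,0],[0,0,0],0],
  ],
)

```text
clock: 13.02
eef_pos: [0.4722, -0.1805, 0.0273]
tool_rot: [0.737, 0.675, -0.0, -0.0]
ft_force: [0.0, 2.6, -2.6]
grip_width: 0.0214
grasp_force: 59.1
```

Request:
drive_tool(
  increments=[
    [[0,-1,0],[0,0,0],0],
    [[0,-1,0],[0,0,0],0],
  ],
)

```text
clock: 13.18
eef_pos: [0.4722, -0.1823, 0.0273]
tool_rot: [0.737, 0.675, 0.0, -0.0]
ft_force: [0.8, 5.7, -3.0]
grip_width: 0.0215
grasp_force: 59.0
```

Request:
drive_tool(
  increments=[
    [[0,-0.5,0],[0,0,0],0],
    [[0,0,0],[0,0,0],0],
  ],
)

```text
clock: 13.35
eef_pos: [0.4721, -0.1823, 0.0271]
tool_rot: [0.737, 0.675, 0.0, -0.001]
ft_force: [1.4, 5.4, -2.4]
grip_width: 0.0213
grasp_force: 59.0
```

Request:
drive_tool(
  increments=[
    [[0,-0.7,0],[0,0,0],0],
    [[0,0,0],[0,0,0],0],
  ],
)

```text
clock: 13.52
eef_pos: [0.4721, -0.1824, 0.027]
tool_rot: [0.737, 0.676, 0.001, -0.001]
ft_force: [1.3, 6.7, -2.5]
grip_width: 0.0215
grasp_force: 58.9
```

Request:
drive_tool(
  increments=[
    [[0,-1,0],[0,0,0],0],
    [[0,0,0],[0,0,0],0],
  ],
)

```text
clock: 13.68
eef_pos: [0.472, -0.1825, 0.0268]
tool_rot: [0.737, 0.676, 0.001, -0.002]
ft_force: [1.6, 9.6, -3.9]
grip_width: 0.0215
grasp_force: 58.9
```

Request:
drive_tool(
  increments=[
    [[0,-1,0],[0,0,0],0],
    [[0,0,0],[0,0,0],0],
  ],
)

```text
clock: 13.85
eef_pos: [0.4719, -0.1826, 0.0266]
tool_rot: [0.737, 0.676, 0.002, -0.003]
ft_force: [1.7, 10.9, -3.5]
grip_width: 0.0214
grasp_force: 58.8
```

Request:
drive_tool(
  increments=[
    [[0,-0.6,0],[0,0,0],0],
    [[0,0,0],[0,0,0],0],
    [[0,0,0],[0,0,0],0],
    [[0,0,0],[0,0,0],0],
  ],
)

```text
clock: 14.18
eef_pos: [0.4719, -0.1826, 0.0264]
tool_rot: [0.737, 0.676, 0.002, -0.003]
ft_force: [2.1, 12.9, -4.1]
grip_width: 0.0214
grasp_force: 58.8
```

Request:
drive_tool(
  increments=[
    [[0,0,0],[0,0,0],0],
    [[0,0,0],[0,0,0],0],
    [[0,0,0],[0,0,0],0],
    [[0,0,0],[0,0,0],0],
  ],
)

```text
clock: 14.52
eef_pos: [0.472, -0.1826, 0.0264]
tool_rot: [0.737, 0.676, 0.002, -0.003]
ft_force: [1.5, 13.3, -4.3]
grip_width: 0.0212
grasp_force: 58.8
```

Request:
drive_tool(
  increments=[
    [[0,0,0],[0,0,0],0],
    [[0,0,0],[0,0,0],0],
    [[0,0,0],[0,0,0],0],
    [[0,0,0],[0,0,0],0],
    [[0,0,0],[0,0,0],0],
    [[0,0,0],[0,0,0],0],
    [[0,0,0],[0,0,0],0],
    [[0,0,0],[0,0,0],0],
  ],
)

```text
clock: 15.18
eef_pos: [0.4719, -0.1827, 0.0264]
tool_rot: [0.737, 0.676, 0.002, -0.003]
ft_force: [2.3, 13.1, -3.2]
grip_width: 0.021
grasp_force: 58.8
```

Request:
drive_tool(
  increments=[
    [[0,0,0],[0,0,0],0],
    [[0,0,0],[0,0,0],0],
    [[0,0,0],[0,0,0],0],
    [[0,0,0],[0,0,0],0],
    [[0,0,0],[0,0,0],0],
    [[0,0,0],[0,0,0],0],
    [[0,0,0],[0,0,0],0],
    [[0,0,0],[0,0,0],0],
  ],
)

```text
clock: 15.85
eef_pos: [0.4719, -0.1827, 0.0265]
tool_rot: [0.737, 0.676, 0.002, -0.003]
ft_force: [2.1, 13.0, -4.3]
grip_width: 0.0213
grasp_force: 58.8
```

The wrist reads 13 N with about 3.6 N sliding friction, so the bar sees about 9.5 N. I'll ease off slightly and hold a further 2 s, so the force on the bar is within 6–12 N however the friction acts.

Request:
drive_tool(
  increments=[
    [[0,0.7,0],[0,0,0],0],
    [[0,0,0],[0,0,0],0],
    [[0,0,0],[0,0,0],0],
    [[0,0,0],[0,0,0],0],
    [[0,0,0],[0,0,0],0],
    [[0,0,0],[0,0,0],0],
    [[0,0,0],[0,0,0],0],
    [[0,0,0],[0,0,0],0],
  ],
)

```text
clock: 16.52
eef_pos: [0.472, -0.1826, 0.0266]
tool_rot: [0.737, 0.676, 0.002, -0.002]
ft_force: [1.8, 11.9, -5.2]
grip_width: 0.0213
grasp_force: 58.8
```

Request:
drive_tool(
  increments=[
    [[0,0,0],[0,0,0],0],
    [[0,0,0],[0,0,0],0],
    [[0,0,0],[0,0,0],0],
    [[0,0,0],[0,0,0],0],
    [[0,0,0],[0,0,0],0],
    [[0,0,0],[0,0,0],0],
    [[0,0,0],[0,0,0],0],
    [[0,0,0],[0,0,0],0],
  ],
)

```text
clock: 17.18
eef_pos: [0.472, -0.1826, 0.0266]
tool_rot: [0.737, 0.676, 0.002, -0.002]
ft_force: [0.6, 11.0, -3.7]
grip_width: 0.0215
grasp_force: 58.8
```

Request:
drive_tool(
  increments=[
    [[0,0,0],[0,0,0],0],
    [[0,0,0],[0,0,0],0],
    [[0,0,0],[0,0,0],0],
    [[0,0,0],[0,0,0],0],
    [[0,0,0],[0,0,0],0],
    [[0,0,0],[0,0,0],0],
    [[0,0,0],[0,0,0],0],
    [[0,0,0],[0,0,0],0],
  ],
)

```text
clock: 17.85
eef_pos: [0.472, -0.1826, 0.0266]
tool_rot: [0.737, 0.676, 0.002, -0.002]
ft_force: [1.8, 11.4, -3.6]
grip_width: 0.0216
grasp_force: 58.8
```

Request:
drive_tool(
  increments=[
    [[0,2,0],[0,0,0],0],
    [[0,2,0],[0,0,0],0],
    [[0,3,0],[0,0,0],0],
    [[0,3,0],[0,0,0],0],
    [[0,1,0],[0,0,0],0],
    [[0,0,0],[0,0,0],0],
  ],
)

```text
clock: 18.35
eef_pos: [0.4724, -0.1747, 0.0275]
tool_rot: [0.737, 0.675, -0.0, 0.0]
ft_force: [-0.5, -0.4, -0.2]
grip_width: 0.0213
grasp_force: 59.2
```

Request:
drive_tool(
  increments=[
    [[0,0,3],[0,0,0],0],
    [[0,0,5],[0,0,0],0],
    [[0,0,10],[0,0,0],0],
    [[0,0,15],[0,0,0],0],
    [[0,0,15],[0,0,0],0],
    [[0,0,10],[0,0,0],0],
    [[0,0,0],[0,0,0],0],
  ],
)

```text
clock: 18.93
eef_pos: [0.4744, -0.1754, 0.0884]
tool_rot: [0.738, 0.675, 0.001, 0.003]
ft_force: [0.1, 0.0, -1.4]
grip_width: 0.0214
grasp_force: 59.2
```

```bash
python3 - <<'E'
from h import *
np.set_printoptions(precision=4,suppress=True)
o=get_obs();print(o["clock"],o["eef_pos"],o["tool_rot"],o["ft_force"],o["ft_torque"],o["grasp_force"])
c=camera("top");
k=cv2.resize(c["image"][165:245,195:305],None,fx=7,fy=7,interpolation=cv2.INTER_CUBIC);k=np.clip(k.astype(float)*1.3,0,255).astype(np.uint8);cv2.imwrite("pics/j.png",k[:,:,::-1])
E
```

```text
18.9333 [ 0.4744 -0.1754  0.0884] [0.7375 0.6753 0.0013 0.0026] [ 0.1412  0.0236 -1.3771] [-0.0468  0.0014  0.0109] 59.195780754089355
```

View pics/j.png

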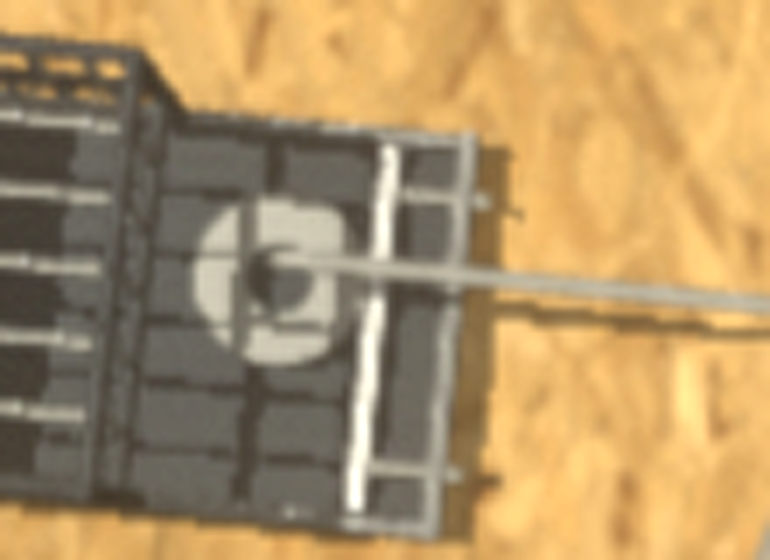

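The ring lies flat against the bar (centre about (278,280), bar inner face about 370), and the hook is lifted clear above it. Next I back off and lay the rod on the bench.

Request:
drive_tool(
  increments=[
    [[2,-20,0],[0,0,0],0],
    [[3,-30,0],[0,0,0],0],
    [[3,-30,0],[0,0,0],0],
    [[3,-30,0],[0,0,0],0],
    [[3,-30,0],[0,0,0],0],
    [[2,-15,0],[0,0,0],0],
    [[0,0,0],[0,0,0],0],
    [[0,0,0],[0,0,0],0],
  ],
)

```text
clock: 19.65
eef_pos: [0.4874, -0.3298, 0.084]
tool_rot: [0.738, 0.675, -0.0, -0.001]
ft_force: [1.0, 0.7, -1.7]
grip_width: 0.0213
grasp_force: 59.2
```

Request:
drive_tool(
  increments=[
    [[0,0,-15],[0,0,0],0],
    [[0,0,-15],[0,0,0],0],
    [[0,0,-15],[0,0,0],0],
    [[0,0,-12],[0,0,0],0],
    [[0,0,-8],[0,0,0],0],
    [[0,0,-4],[0,0,0],0],
    [[0,0,-2],[0,0,0],0],
    [[0,0,0],[0,0,0],0],
  ],
)

```text
clock: 20.32
eef_pos: [0.4883, -0.329, 0.0142]
tool_rot: [0.737, 0.676, -0.0, -0.0]
ft_force: [-0.5, 0.6, -1.3]
grip_width: 0.0212
grasp_force: 59.2
```

Request:
drive_tool(
  increments=[
    [[0,0,-2],[0,0,0],0],
    [[0,0,-2],[0,0,0],0],
    [[0,0,0],[0,0,0],0],
  ],
)

```text
clock: 20.57
eef_pos: [0.4884, -0.3297, 0.0105]
tool_rot: [0.737, 0.675, 0.0, 0.0]
ft_force: [-0.7, 0.7, -1.6]
grip_width: 0.0213
grasp_force: 59.2
```

Request:
drive_tool(
  increments=[
    [[0,0,-1],[0,0,0],0],
    [[0,0,-1],[0,0,0],0],
    [[0,0,0],[0,0,0],0],
    [[0,0,0],[0,0,0],0],
  ],
)

```text
clock: 20.9
eef_pos: [0.4883, -0.3296, 0.0083]
tool_rot: [0.737, 0.675, 0.0, 0.0]
ft_force: [-0.4, -0.3, -0.9]
grip_width: 0.021
grasp_force: 59.4
```

Now at the pick height (0.0083), so I open slowly and retreat straight up.

Request:
drive_tool(
  increments=[
    [[0,0,0],[0,0,0],0.3],
    [[0,0,0],[0,0,0],0.5],
    [[0,0,0],[0,0,0],0.7],
    [[0,0,0],[0,0,0],0.8],
    [[0,0,0],[0,0,0],0.8],
    [[0,0,20],[0,0,0],0.8],
    [[0,0,30],[0,0,0],0.8],
    [[0,0,40],[0,0,0],0.8],
  ],
)

```text
clock: 21.57
eef_pos: [0.486, -0.328, 0.0961]
tool_rot: [0.737, 0.675, -0.001, -0.004]
ft_force: [1.3, -0.7, -1.0]
grip_width: 0.0686
grasp_force: 0.0
```

Request:
drive_tool(
  increments=[
    [[0,0,40],[0,0,0],1],
    [[0,0,40],[0,0,0],1],
    [[-20,-10,30],[0,0,0],1],
    [[-40,0,0],[0,0,0],1],
    [[-40,0,0],[0,0,0],1],
    [[-40,0,0],[0,0,0],1],
    [[0,0,0],[0,0,0],1],
    [[0,0,0],[0,0,0],1],
  ],
)

```text
clock: 22.23
eef_pos: [0.3464, -0.3394, 0.2088]
tool_rot: [0.738, 0.674, 0.0, 0.0]
ft_force: [0.1, -0.3, -0.5]
grip_width: 0.0856
grasp_force: 0.0
```

```bash
python3 - <<'E'
from h import *
o=get_obs();print(o["clock"],o["eef_pos"],o["ft_force"])
a=camera("top");b=camera("scene")
A=cv2.resize(a["image"][120:250,170:400],None,fx=3.4,fy=3.4,interpolation=cv2.INTER_CUBIC)[:,:780]
B=cv2.resize(np.ascontiguousarray(np.rot90(b["image"][130:360,230:300+20])),(392,153))
B=cv2.copyMakeBorder(B,0,0,0,A.shape[1]-B.shape[1],cv2.BORDER_CONSTANT)
o=np.vstack([A,B])[:600];print(o.shape);cv2.imwrite("pics/k.png",o[:,:,::-1])
E
```

```text
22.2333 [ 0.34637077 -0.3393599   0.20875581] [ 0.11757838 -0.34336223 -0.46018616]
(595, 780, 3)
```

View pics/k.png

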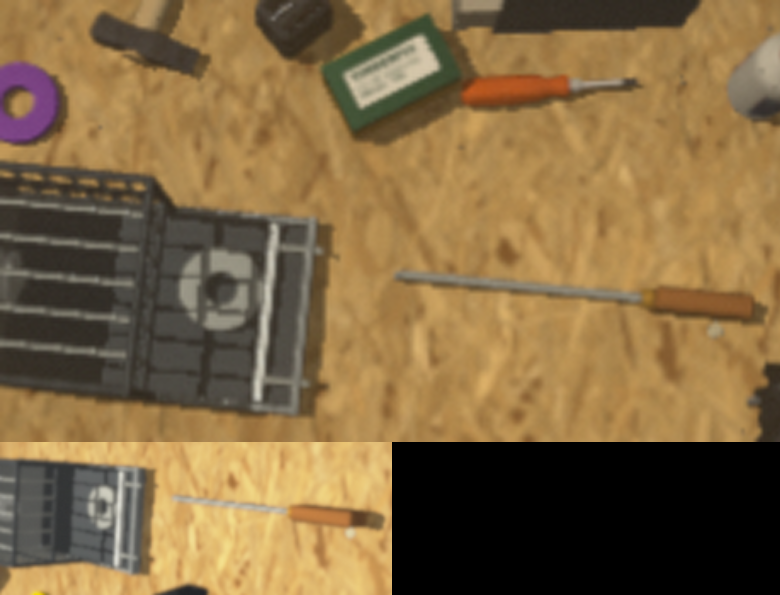

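The ring lies flat at the bar (220,289). The rod lies flat on the bench from (400,276) to (752,304), well clear of the tray, and the carton and screwdriver look untouched. The job is done, so I hand it in.

```bash
python3 -c "
from workcell import job_done
print(job_done())"
```

```text
the job is handed in; nothing more can be done
None
```

I drew the steel ring out to the stop bar, held a steady pull of about 8–10 N on the bar (estimated from the wrist force less sliding friction) for over 3 s, and left the ring flat in the open front; the rod lies flat on the bench clear of the tray, and the job is handed in.

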